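# Dump a gate hopper of rejected modules and bolt it shut again

### The arm

A 6-joint arm with a two-finger parallel gripper is mounted at the origin on the work surface. World frame = base frame: x ahead of the robot, y to its left, z up, the work surface at z = 0. Lengths are in m, angles in degrees, forces in N, time in s.
With the tool pointing down it reaches from about 0.3 to 0.75 m from the base axis. Payload 8.5 kg.
Tool frame: the origin (TCP) lies midway between the tips of the shut fingers; the grasp point (between the pads) lies 19 mm behind it; x points along the fingers, y is the direction in which the jaws open and shut, and the axes are right-handed (so a half turn about x gives the same grasp; the last joint's range is limited). The gripper opens to 85 mm and grips with 20 to 120 N. Pads are 22 mm wide; open, the fingers measure 114 mm over their backs; the gripper's body (76 mm by 85 mm) begins 54 mm behind the grasp point. The pads swing forward as they close: fully open they stand 13 mm farther back than shut.
Start: joints at [54.471, 21.807, 74.336, -0, 83.858, -12.336], TCP at [0.217, 0.506, 0.231] pointing down, gripper open.
Joint ranges: [-178.18, 178.18], [-50.72, 133.34], [12.68, 142.11], [-81.47, 261.47], [9.98, 163.14], [-165.26, 165.26]. Speed limits (degrees/s): [136.94, 136.94, 180, 180, 180, 180].

### API

Orientations are given as [roll, pitch, yaw] about the fixed x, y, z axes, in that order (R = Rz(yaw) Ry(pitch) Rx(roll)).
In Python, from bench import sense, read_camera, camera_info, sign_off gives the robot as it stands. The module is installed in compiled form; this text tells all that it offers.
- The arm moves only by the tool carry_out, never from a script. Its argument "deltas" is a list of rows, each an object with "linear": the shift along the tool's x, y, z as a fraction of full scale, a list of three; "rot": the turn, a rotation vector about the tool's x, y, z as a fraction of full scale, a list of three. In form: [{"linear": [dx, dy, dz], "rot": [rx, ry, rz]}, ...]. A call has 1 to 5 rows; each row is the pose to reach, as a shift and turn from the pose commanded when the call began, along the tool's axes at that moment; what a row does not reach only later rows make up. Full scale, the value 1, is 0.1 m for a shift and 2 rad for a turn. A row lasts 1/10 s, in which the tool goes at most 50 mm and 8.59 degrees, less where a joint would pass 70% of its speed; a pose out of reach is approached as far as the arm can. A call with a number of a shift or a turn outside -1 to 1 is refused whole. A call with a gripper value outside its range is refused whole. "fingers" is the opening, from 0 (shut) to 1 (fully open), set as the call begins (left out, the last holds). The fingers move at their own pace and stop on an object; the grip force is fixed at half the most. Time passes only in rows, so rows that repeat a pose let the fingers close. It gives the time, the measured TCP pose, the force and the opening at its end, in the units of the state.
- sense(): the state, without advancing time (a new reading comes with each control period).
- read_camera(name): name is "scene" or "top" or "wrist"; returns the picture (400x640x3 uint8, red, green, blue); there is no depth.
- camera_info(name): a dict with "fx", "fy", "cx", "cy" (pixels), "eye" and "orientation" of the camera in the world; the wrist camera has in their place "tool_from_camera" (4x4, takes a point from camera to tool coordinates, whose origin is the TCP and whose axes are the tool frame's). Camera axes: x right, y up, looking along -z (the intrinsics and any distortion apply to the point x, -y, -z); pixel columns grow to the right and rows downward; lengths in m; the calibration is good to about 2 mm. A picture is of the moment at which its call begins: read the wrist's pose just before it. camera_info takes no time and is no camera call.
- sign_off(): hands the job in, once; it reports no verdict.
The state is a dict: "t": time; "qpos": joint angles; "qvel": joint speeds; "effort": joint torques, N m; "tcp_pos": TCP position; "tcp_rot": TCP orientation; "force": force on the tool from outside, world axes, zero at the start; "moment": the same for the moment, N m; "opening": opening from 0.0 (shut) to 1.0 (fully open).
Only numpy, scipy, OpenCV 4.12 (cv2) and the standard library are available. Lean on these libraries where they do the work, as an engineer would, in place of code of your own. Each camera call takes 0.05 s, during which the arm holds its last target.

### The job

The grey gate hopper on the bench holds three rejected modules. Draw back its bolt and swing the red-handled lever over so that the trap-door bottom opens and all three modules drop into the blue tote underneath, then close the trap door fully with the lever and push the bolt fully home again so that the lever is locked. Leave everything else on the bench where it is.

Things in the scene. Friction and masses are not known exactly. Their poses are not given: they have to be found in the camera images.
- hopper: fixed grey hopper, an open-topped square box on four posts. Origin on the bench under the box's centre; x points away from the robot (yawed up to 15 deg), z up. Box 160 x 160 mm inside, 5 mm walls, z = 175 to 260 mm. The whole bottom is the trap door, hinged along the near (-x) edge. Lever outside the +y wall; slide bolt along y across the near (-x) outer face, 250 mm above the bench
- trapdoor (a joint): angle of trap door and lever (one rigid piece), rad: 0 = shut, 0.95 = fully open (stop). Opening sends the door's far edge down and the lever's top away from the robot. Stiff hinge, 0.6 N m friction: stays where left, some 2 to 8 N at the handle either way. The modules slide off once it is well open. With the bolt home the lever has only about 0.045 rad of play
- lever_grip (a point): middle of the lever's red handle, a round bar 16 mm thick parallel to hopper y, y = 110 to 200 mm (lever arm, a 16 x 10 mm flat, at y = 105 to 115). In the hopper frame at (-150, 160, 296) mm when shut (leaning 0.52 rad from upright to the robot), (-22, 160, 302) when fully open; 140 mm from the hinge line. Pinched from above, the bar can turn between the fingers
- trapdoor_hinge (a point): middle of the hinge line of trap door and lever, which is parallel to hopper y, at (-80, 0, 175) mm in the hopper frame
- bolt (a joint): slide bolt, m: 0 = fully home (locked, stop), 0.045 = fully drawn (stop). Drawn towards hopper -y, pushed home towards +y. Friction about 2 N. At 0 the 12 mm rod reaches y = 133 mm, just past the lever arm on its far (+x) side; from 0.030 on it is clear. It goes home only with the trap door shut (below about 0.035 rad), else its tip butts on the lever arm
- bolt_knob (a point): centre of the bolt's yellow grip, an upright block 20 (x) x 26 (y) x 44 mm high, 272 to 316 mm above the bench, on a stem from the rod. In the hopper frame at (-103.5, 30, 296) mm with the bolt home, y = -15 with it drawn. The hopper's rim, 260 mm high, is the nearest other thing, but for the lever at y over 105
- tote: fixed blue open tote under the hopper, 290 x 180 x 75 mm outside, 5 mm walls; origin under its centre, at (80, 0, 0) mm in the hopper frame, axes as the hopper's; it sticks out on the far side
- module_white: rejected white module, a loose plain block 80 x 36 x 30 mm, about 0.1 kg, brass contacts on top; origin centre of its underside, long side along x; lies on the trap door at first
- module_black: rejected black module, a loose plain block 80 x 36 x 30 mm, about 0.1 kg, brass contacts on top; origin centre of its underside, long side along x; lies on the trap door at first
- module_orange: rejected orange module, a loose plain block 80 x 36 x 30 mm, about 0.1 kg, brass contacts on top; origin centre of its underside, long side along x; lies on the trap door at first
- tester: bystander, to be left alone: green and black hand-held tester, 150 x 80 x 34 mm, lying flat; origin at its underside
- meter: bystander, to be left alone: grey hand-held meter with a round dial, 160 x 80 x 44 mm, lying flat; origin at its underside
- coupler: bystander, to be left alone: black charging coupler, grey round nose, about 190 x 55 x 51 mm, lying; origin at its underside
- tape_roll: bystander, to be left alone: brown roll of packing tape, 100 mm across, 45 mm high, lying flat; origin at its underside
- screwdriver: bystander, to be left alone: screwdriver 200 mm long, lying
- contact_can: bystander, to be left alone: upright spray can, 56 mm across, 150 mm tall; origin at its underside
Things that resemble listed ones, but are neither listed nor needed, are in the scene too. What is meant by the module_orange is not pink, and is the larger of those in its own colour.

How it is judged (in metres and radians):
On the way, in this order (a step that is already met when the one before it is completed fails the run):
1. the bolt is drawn clear of the lever while the trap door is still shut (value of joint bolt above 0.028 m and value of joint trapdoor below 0.1 rad), for 0.1 s.
2. the trap door is swung open and all three modules lie in the tote (value of joint trapdoor above 0.4 rad and x of module_white in the frame of tote between -0.143 and 0.143 m and y of module_white in the frame of tote between -0.088 and 0.088 m and z of each of module_white, module_black, module_orange in the frame of tote below 0.075 m and x of module_black in the frame of tote between -0.143 and 0.143 m and y of module_black in the frame of tote between -0.088 and 0.088 m and x of module_orange in the frame of tote between -0.143 and 0.143 m and y of module_orange in the frame of tote between -0.088 and 0.088 m), for 0.2 s.
At the end, for the whole second after the job is handed in: The trap door is shut (hinge below 0.07 rad), the bolt is home across the lever (within 10 mm of its stop), and all three modules lie at rest inside the tote (value of joint trapdoor below 0.07 rad and value of joint bolt below 0.01 m and velocity of joint trapdoor below 0.1 rad/s and x of module_white in the frame of tote between -0.143 and 0.143 m and y of module_white in the frame of tote between -0.088 and 0.088 m and z of each of module_white, module_black, module_orange in the frame of tote below 0.075 m and x of module_black in the frame of tote between -0.143 and 0.143 m and y of module_black in the frame of tote between -0.088 and 0.088 m and x of module_orange in the frame of tote between -0.143 and 0.143 m and y of module_orange in the frame of tote between -0.088 and 0.088 m and linear speed of each of module_white, module_black, module_orange below 0.03 m/s); the robot touches nothing.
It fails at once if a bystander on the bench is moved by more than 30 mm (distance of any of tester, meter, coupler, tape_roll, screwdriver, contact_can from where it was at the start of the episode above 0.03 m).
It also fails if it takes over 64 s, if anything falls off the work surface, if the arm or the gripper's body presses on something with over 40 N, if the wrist force passes 120 N, or if a joint passes its speed limit or range.

## Working session

There is one attempt and no reset: what is moved stays moved. The work goes in short steps, Python scripts to look and compute and a tool call to move; the robot and the scene stay as the last step left them, time stands still between calls to the robot, and variables do not carry over. Pictures are saved under pics/ and viewed, and the job is handed in when it is done.

Besides the shell and the picture viewer there is one more tool, called after "Request:" as a command line: name --argument value ..., lists and objects as JSON in quotes. carry_out: Moves the arm, as the interface text tells. Shift numbers are shares of 0.1 m and turn numbers shares of 2 rad, none past 1 either way. Its arguments: {"type":"object","properties":{"deltas":{"type":"array","items":{"type":"object","properties":{"linear":{"type":"array","items":{"type":"number"}},"rot":{"type":"array","items":{"type":"number"}}}}},"fingers":{"type":"number"}},"required":["deltas"]}

```bash
mkdir -p pics; python3 - <<'E'
from bench import *
import cv2
print(sense())
for n in ("scene","top"):
    print(n,camera_info(n)); cv2.imwrite(f"pics/{n}0.png",read_camera(n)[:,:,::-1])
print(camera_info("wrist"))
E
```

```text
{'t': 0.0, 'qpos': array([ 5.44720125e+01,  2.18409828e+01,  7.43835013e+01,  7.86957180e-04,
        8.38556070e+01, -1.23363261e+01]), 'qvel': array([ 0.01558476, -0.08339046,  0.02640867, -0.10510353, -0.01383937,
        0.03360994]), 'effort': array([-1.15727376e-03, -4.48444390e+01, -2.31280679e+01, -1.91754848e-04,
        4.56034992e-03,  1.12893963e-05]), 'tcp_pos': array([0.21643605, 0.50532742, 0.2307192 ]), 'tcp_rot': array([-102.8959651 ,   89.91990508, -126.0877112 ]), 'force': array([0.31710926, 0.66967303, 0.10135837]), 'moment': array([0.06529887, 0.00527368, 0.00997707]), 'opening': 1.0015523697019608}
scene {'fx': 366.8729604586578, 'fy': 366.8729604586578, 'cx': 322.0286290760222, 'cy': 200.21742572875965, 'eye': array([1.42186344, 0.22152164, 1.10478344]), 'orientation': array([ 42.97872397,   0.62280337, 101.64158704])}
top {'fx': 366.19138505966254, 'fy': 366.19138505966254, 'cx': 317.66953596174, 'cy': 195.64118551649537, 'eye': array([0.39989073, 0.03739735, 1.11453769]), 'orientation': array([ 1.11871955e+01, -1.15200012e-02, -8.82448029e+01])}
{'fx': 309.09534858342437, 'fy': 309.09534858342437, 'cx': 318.58916644243953, 'cy': 196.996037674059, 'tool_from_camera': array([[-9.06472487e-04,  2.98260093e-01, -9.54484204e-01,
        -1.41691288e-01],
       [ 9.99999438e-01, -2.54001707e-04, -1.02906947e-03,
        -3.25895531e-04],
       [-5.49370972e-04, -9.54484601e-01, -2.98259695e-01,
        -7.50863483e-02],
       [ 0.00000000e+00,  0.00000000e+00,  0.00000000e+00,
         1.00000000e+00]])}
```

View pics/scene0.png

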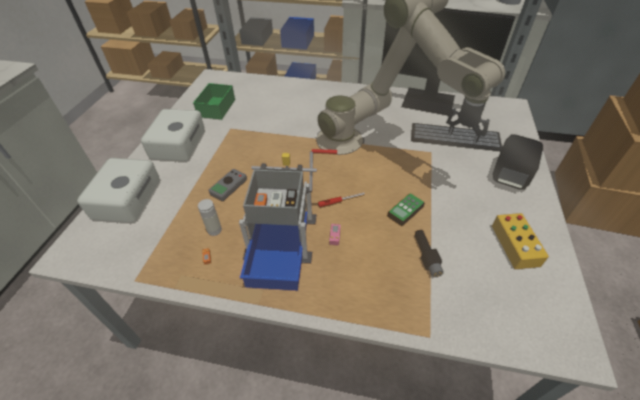

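View pics/top0.png

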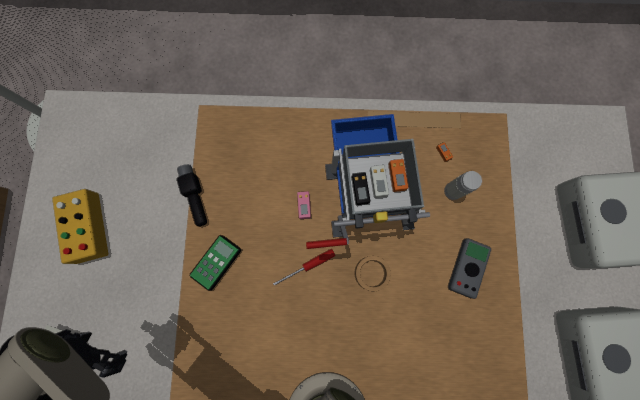

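```bash
cat > h.py <<'E'
import numpy as np, cv2
from scipy.spatial.transform import Rotation as R
from bench import *
def ray(n,uv):
    c=camera_info(n); M=R.from_euler('xyz',c['orientation'],degrees=True).as_matrix()
    d=np.array([(uv[0]-c['cx'])/c['fx'],-(uv[1]-c['cy'])/c['fy'],-1]); return np.array(c['eye']),M@d
def onz(n,uv,z):
    e,d=ray(n,uv); return e+d*(z-e[2])/d[2]
def tri(a,b):
    A=[];B=[]
    for e,d in (a,b):
        d=d/np.linalg.norm(d);P=np.eye(3)-np.outer(d,d);A.append(P);B.append(P@e)
    x=np.linalg.lstsq(np.vstack(A),np.hstack(B),rcond=None)[0]
    return x
def proj(n,p):
    c=camera_info(n); M=R.from_euler('xyz',c['orientation'],degrees=True).as_matrix()
    q=M.T@(np.array(p)-c['eye']); return np.array([c['cx']+c['fx']*q[0]/-q[2],c['cy']-c['fy']*q[1]/-q[2]])
def toolM():
    s=sense(); return np.array(s['tcp_pos']),R.from_euler('xyz',s['tcp_rot'],degrees=True).as_matrix()
E
python3 - <<'E'
from h import *
t=cv2.imread('pics/top0.png');s=cv2.imread('pics/scene0.png')
cv2.imwrite('pics/tc.png',cv2.resize(t[100:300,260:460],None,fx=3,fy=3,interpolation=2))
cv2.imwrite('pics/sc.png',cv2.resize(s[130:300,220:380],None,fx=3.5,fy=3.5,interpolation=2))
for n,im in (('top',t),('scene',s)):
    h=cv2.cvtColor(im,cv2.COLOR_BGR2HSV)
    for c,m in (('red',((h[...,0]<6)|(h[...,0]>174))&(h[...,1]>170)&(h[...,2]>70)),('yel',(h[...,0]>22)&(h[...,0]<32)&(h[...,1]>150)&(h[...,2]>100)),):
        k,l,st,ce=cv2.connectedComponentsWithStats(m.astype('uint8'))
        for i in range(1,k):
            if st[i,4]>12: print(n,c,st[i],ce[i].round(1))
E
```

```text
top red [306 238  41  11 268] [326.  243.1]
top red [ 79 244   6   6  29] [ 81.7 246.6]
top red [ 64 248   6   6  27] [ 66.1 250.7]
top red [303 249  31  22 233] [317.5 260.1]
top yel [376 212  12   9  91] [381.2 215.8]
scene red [319 198  22   8  70] [330.  201.2]
scene yel [283 154   6  10  38] [285.6 157.6]
scene yel [508 222  23  15  96] [520.1 228.3]
scene yel [524 240  14   7  39] [531.1 242.6]
scene yel [518 243   6   7  16] [519.8 245.6]
scene yel [520 249  20   9  61] [529.4 254.2]
scene yel [540 250   6   7  14] [542.6 253.4]
```

View pics/tc.png

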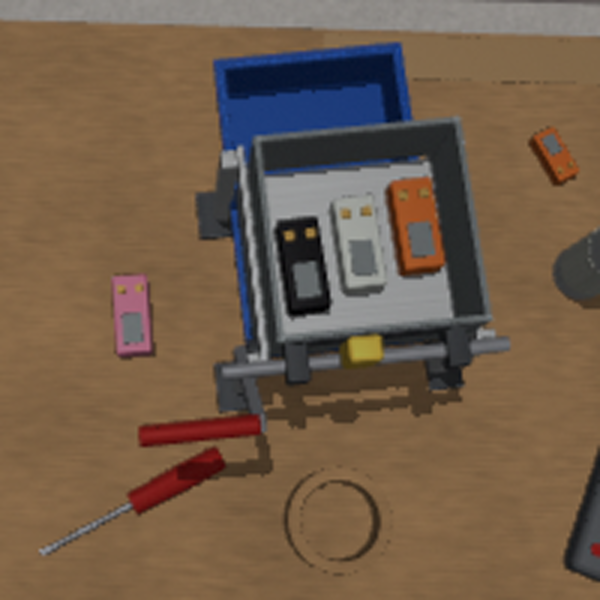

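View pics/sc.png

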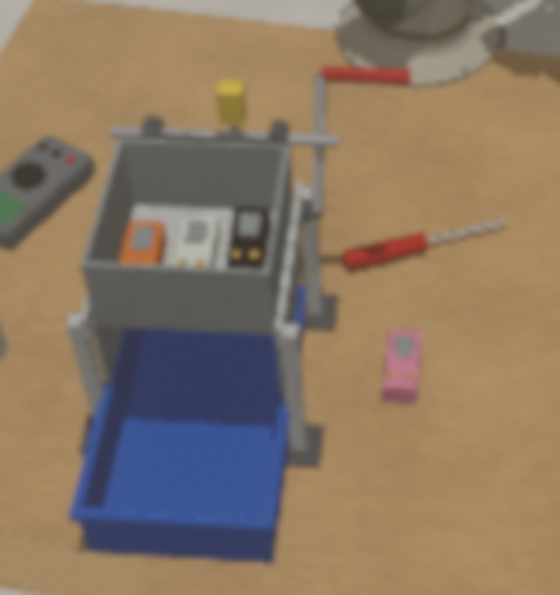

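```bash
python3 - <<'E'
from h import *
cr=[(253,137),(459,118),(491,318)]
W=[onz('top',(x/3+259.83,y/3+99.83),.26) for x,y in cr]
print(np.round(W,4), np.linalg.norm(W[0]-W[1]),np.linalg.norm(W[1]-W[2]))
a=W[0]-W[1]; b=W[1]-W[2]
print('yaw',np.degrees(np.arctan2(-a[0],a[1])),np.degrees(np.arctan2(b[1],b[0])))
print('ctr',(W[0]+W[2])/2)
hs=[onz('top',p,.297) for p in ((306.5,245.2),(346.5,241.3))];print('handle',np.round(hs,4),np.linalg.norm(hs[0]-hs[1]));a=hs[0]-hs[1];print(np.degrees(np.arctan2(-a[0],a[1])))
print('knob',onz('top',(381.2,215.8),.306),tri(ray('top',(381.2,215.8)),ray('scene',(285.6,158.5))))
hsc=((322/3.5+219.9),73/3.5+129.9),((410/3.5+219.9),76/3.5+129.9)
print(tri(ray('top',(346.5,241.3)),ray('scene',hsc[0])),tri(ray('top',(306.5,245.2)),ray('scene',hsc[1])))
for yaw in (5,7,9):
  Rz=R.from_euler('z',yaw,degrees=True).as_matrix()
  for p,w in (((-.150,.160,.296),hs),((-.1035,.03,.306),[onz('top',(381.2,215.8),.306)])):
    print(yaw,(np.mean(w,0)-Rz@p))
E
```

```text
[[ 0.6957 -0.0185  0.26  ]
 [ 0.7172 -0.1867  0.26  ]
 [ 0.5519 -0.2086  0.26  ]] 0.16950757022280505 0.16669578360672466
yaw 7.271340974467598 7.5656498007691395
ctr [ 0.62383408 -0.11356363  0.26      ]
handle [[ 0.4488  0.0635  0.297 ]
 [ 0.4601 -0.025   0.297 ]] 0.08920621062806237
7.287946064174571
knob [ 0.51833302 -0.1006572   0.306     ] [ 0.51957211 -0.10080745  0.29522694]
[ 0.46011184 -0.02340858  0.29273179] [0.44893624 0.06425143 0.29331755]
5 [ 0.61786033 -0.12705974  0.001     ]
5 [ 0.62405385 -0.12152242  0.        ]
7 [ 0.62286723 -0.12126893  0.001     ]
7 [ 6.24717630e-01 -1.17820111e-01  1.11022302e-16]
9 [ 0.62766898 -0.11530691  0.001     ]
9 [ 6.25251800e-01 -1.14096886e-01  5.55111512e-17]
```

```bash
cat >> h.py <<'E'
HC=np.array([.6245,-.1165,0]);HY=7.4
RH=R.from_euler('z',HY,degrees=True).as_matrix()
def H2W(p): return HC+RH@np.array(p)
def W2H(p): return RH.T@(np.array(p)-HC)
def plan(p,ang):  # p TCP target in hopper frame; ang = yaw of jaw axis in hopper frame, deg
    P,M=toolM()
    y=RH@R.from_euler('z',ang,degrees=True).as_matrix()@[1,0,0]; x=np.array([0,0,-1.]); 
    T=np.stack([x,y,np.cross(x,y)],1)
    print('lin',(M.T@(H2W(p)-P)/.1).round(3),'rot',((R.from_matrix(M.T@T)).as_rotvec()/2).round(3),'hop',W2H(P).round(4))
E
python3 - <<'E'
from h import *
P,M=toolM();print(M.round(3)); print('jaw yaw in hopper',np.degrees(np.arctan2(M[1,1],M[0,1]))-HY)
for a in (90,-90,0,180): plan((-.1035,.03,.40),a)
E
```

```text
[[-0.001  0.394  0.919]
 [-0.001  0.919 -0.394]
 [-1.    -0.001 -0.   ]]
jaw yaw in hopper 59.40998029098615
lin [-1.688 -4.38   5.155] rot [-0.267 -0.     0.001] hop [-0.3246  0.6692  0.2308]
lin [-1.688 -4.38   5.155] rot [1.304e+00 1.000e-03 0.000e+00] hop [-0.3246  0.6692  0.2308]
lin [-1.688 -4.38   5.155] rot [0.518 0.    0.001] hop [-0.3246  0.6692  0.2308]
lin [-1.688 -4.38   5.155] rot [-1.052e+00 -1.000e-03  0.000e+00] hop [-0.3246  0.6692  0.2308]
```

Request:
carry_out --deltas '[{"linear":[-0.4,-0.3,0.3],"rot":[0,0,0]},{"linear":[-0.8,-0.6,0.6],"rot":[0,0,0]},{"linear":[-1,-1,1],"rot":[0,0,0]},{"linear":[-1,-1,1],"rot":[0,0,0]}]'

```text
t: 0.5
tcp_pos: [0.2699, 0.3722, 0.3332]
tcp_rot: [51.0, 89.9, 27.7]
force: [-0.1, 0.0, 0.6]
opening: 1.0
```

Request:
carry_out --deltas '[{"linear":[-0.3,-0.4,0.4],"rot":[0,0,0]},{"linear":[-0.6,-0.7,0.8],"rot":[0,0,0]},{"linear":[-0.6,-1,1],"rot":[0,0,0]},{"linear":[-0.6,-1,1],"rot":[0,0,0]}]'

```text
t: 0.9
tcp_pos: [0.3231, 0.2396, 0.3925]
tcp_rot: [20.6, 89.9, -2.9]
force: [0.1, 0.6, -1.0]
opening: 1.001
```

Request:
carry_out --deltas '[{"linear":[0,-0.4,0.4],"rot":[0,0,0]},{"linear":[0,-0.7,0.7],"rot":[0,0,0]},{"linear":[0,-1,1],"rot":[0,0,0]},{"linear":[0,-1,1],"rot":[0,0,0]}]'

```text
t: 1.3
tcp_pos: [0.3756, 0.1085, 0.3904]
tcp_rot: [-137.0, 89.9, -160.5]
force: [0.3, 0.6, 0.4]
opening: 1.001
```

Request:
carry_out --deltas '[{"linear":[0,-0.4,0.4],"rot":[0,0,0]},{"linear":[0,-0.7,0.7],"rot":[0,0,0]},{"linear":[0,-1,1],"rot":[0,0,0]},{"linear":[0,-1,1],"rot":[0,0,0]}]'

```text
t: 1.7
tcp_pos: [0.4281, -0.0224, 0.3898]
tcp_rot: [-166.2, 89.8, 170.4]
force: [-0.3, -0.0, -0.6]
opening: 1.002
```

```bash
python3 -c "
from h import *
print(sense()['qpos'].round(1),sense()['t']);plan((-.1035,.03,.40),90)"
```

```text
[-18.9   5.1  71.3  -0.  103.7 -85.5] 1.7
lin [-0.105 -0.356  1.133] rot [-0.269 -0.001 -0.   ] hop [-0.1826  0.1186  0.3898]
```

Request:
carry_out --deltas '[{"linear":[-0.1,-0.2,0.4],"rot":[-0.07,0,0]},{"linear":[-0.1,-0.36,0.8],"rot":[-0.14,0,0]},{"linear":[-0.1,-0.36,1],"rot":[-0.21,0,0]},{"linear":[-0.1,-0.36,1],"rot":[-0.269,0,0]},{"linear":[-0.1,-0.36,1],"rot":[-0.269,0,0]}]'

```text
t: 2.2
tcp_pos: [0.5049, -0.091, 0.4006]
tcp_rot: [137.5, 89.9, 145.3]
force: [-0.3, 0.8, -0.3]
opening: 0.998
```

```bash
cat >> h.py <<'E'
def wcam(fn):
    P,M=toolM(); c=camera_info('wrist'); im=read_camera('wrist'); cv2.imwrite(fn,im[:,:,::-1])
    T=np.array(c['tool_from_camera']); return c,P+M@T[:3,3],M@T[:3,:3],im
def wray(w,uv):
    c,e,M,_=w; return e,M@np.array([(uv[0]-c['cx'])/c['fx'],-(uv[1]-c['cy'])/c['fy'],-1])
def wz(w,uv,z):
    e,d=wray(w,uv); return e+d*(z-e[2])/d[2]
E
python3 -c "
from h import *
print(sense()['qpos'].round(1),sense()['t']);plan((-.1035,.03,.40),90)
w=wcam('pics/w1.png')
h=cv2.cvtColor(w[3],cv2.COLOR_RGB2HSV)
for c,m in (('red',((h[...,0]<6)|(h[...,0]>174))&(h[...,1]>170)&(h[...,2]>70)),('yel',(h[...,0]>22)&(h[...,0]<32)&(h[...,1]>150)&(h[...,2]>100)),):
  k,l,st,ce=cv2.connectedComponentsWithStats(m.astype('uint8'))
  for i in range(1,k):
    if st[i,4]>40: print(c,st[i],ce[i].round(1),W2H(wz(w,ce[i],.296)).round(4),W2H(wz(w,ce[i],.316)).round(4))
"
```

```text
[ -23.5   14.5   57.9    0.   107.7 -121.2] 2.2
lin [ 0.006 -0.108  0.117] rot [ 0.003 -0.001 -0.001] hop [-0.1153  0.0407  0.4006]
red [141  29   8   8  46] [144.7  32.8] [-0.2361 -0.0851  0.296 ] [-0.2324 -0.075   0.316 ]
red [372  93  60  33 819] [401.1 108.8] [-0.185  0.103  0.296] [-0.1854  0.0979  0.316 ]
red [ 410  146  116   18 1977] [467.3 154.2] [-0.1504  0.1591  0.296 ] [-0.1536  0.1494  0.316 ]
yel [ 290  191   32   36 1029] [306.1 208.3] [-0.1037  0.0297  0.296 ] [-0.1107  0.0305  0.316 ]
```

View pics/w1.png

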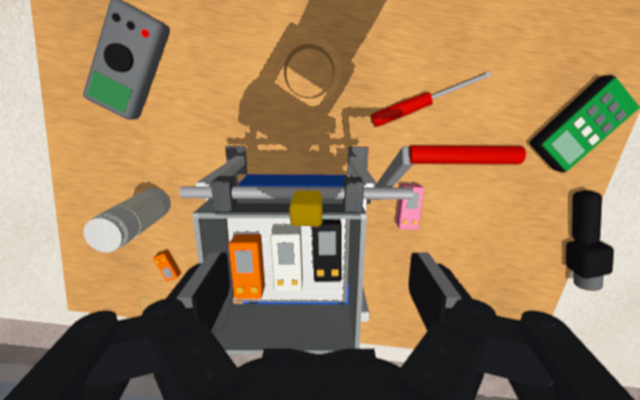

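Request:
carry_out --deltas '[{"linear":[0.2,-0.1,0.12],"rot":[0,0,0]},{"linear":[0.5,-0.1,0.12],"rot":[0,0,0]},{"linear":[0.8,-0.1,0.12],"rot":[0,0,0]},{"linear":[0.9,-0.1,0.12],"rot":[0,0,0]},{"linear":[0.9,-0.1,0.12],"rot":[0,0,0]}]'

```text
t: 2.75
tcp_pos: [0.5173, -0.0996, 0.311]
tcp_rot: [146.4, 89.9, 154.0]
force: [0.4, -0.0, 1.6]
opening: 1.003
```

```bash
python3 -c "
from h import *
plan((-.1035,.03,.281),90)"
```

```text
lin [ 0.3   -0.006  0.007] rot [ 0.002 -0.001 -0.   ] hop [-0.1041  0.0305  0.311 ]
```

Request:
carry_out --deltas '[{"linear":[0.3,0,0],"rot":[0,0,0]},{"linear":[0.3,0,0],"rot":[0,0,0]}]'

```text
t: 2.95
tcp_pos: [0.5171, -0.0999, 0.2804]
tcp_rot: [147.8, 89.8, 155.4]
force: [0.1, 0.4, 0.2]
opening: 1.002
```

Request:
carry_out --deltas '[{"linear":[0,0,0],"rot":[0,0,0]},{"linear":[0,0,0],"rot":[0,0,0]},{"linear":[0,0,0],"rot":[0,0,0]},{"linear":[0,0,0],"rot":[0,0,0]},{"linear":[0,0,0],"rot":[0,0,0]}]' --fingers 0

```text
t: 3.45
tcp_pos: [0.5179, -0.1005, 0.2822]
tcp_rot: [-29.5, 89.9, -21.9]
force: [-0.8, 1.0, 4.9]
opening: 0.296
```

Request:
carry_out --deltas '[{"linear":[0,0,0],"rot":[0,0,0]},{"linear":[0,0,0],"rot":[0,0,0]},{"linear":[0,0,0],"rot":[0,0,0]}]'

```text
t: 3.75
tcp_pos: [0.5179, -0.1005, 0.2822]
tcp_rot: [-28.5, 89.9, -20.9]
force: [-1.3, 0.6, 5.0]
opening: 0.297
```

```bash
python3 -c "
from h import *
plan((-.1035,-.015,.281),90)
print(sense()['force'])"
```

```text
lin [ 0.012 -0.445 -0.   ] rot [0.002 0.001 0.   ] hop [-0.1036  0.0295  0.2822]
[-1.29896036  0.6282377   4.98955157]
```

Request:
carry_out --deltas '[{"linear":[0,-0.1,0],"rot":[0,0,0]},{"linear":[0,-0.2,0],"rot":[0,0,0]},{"linear":[0,-0.3,0],"rot":[0,0,0]},{"linear":[0,-0.42,0],"rot":[0,0,0]},{"linear":[0,-0.42,0],"rot":[0,0,0]}]'

```text
t: 4.25
tcp_pos: [0.5234, -0.1423, 0.2822]
tcp_rot: [52.1, 89.9, 59.8]
force: [-1.9, 3.6, 8.4]
opening: 0.299
```

```bash
python3 -c "
from h import *
plan((-.1035,-.015,.281),90)
print(sense()['force'],sense()['opening'])"
```

```text
lin [ 0.012 -0.025  0.   ] rot [ 0.002  0.001 -0.001] hop [-0.1036 -0.0125  0.2822]
[-1.86159987  3.64137486  8.44905335] 0.2988854741039765
```

Request:
carry_out --deltas '[{"linear":[0,0,0],"rot":[0,0,0]},{"linear":[0,0,0],"rot":[0,0,0]},{"linear":[0,0,0],"rot":[0,0,0]},{"linear":[0,0,0],"rot":[0,0,0]}]' --fingers 1

```text
t: 4.65
tcp_pos: [0.5232, -0.1422, 0.2811]
tcp_rot: [168.9, 90.0, 176.5]
force: [0.9, 0.5, 0.3]
opening: 0.951
```

Request:
carry_out --deltas '[{"linear":[-0.3,0,0],"rot":[0,0,0]},{"linear":[-0.7,0,0],"rot":[0,0,0]},{"linear":[-1,0.2,0],"rot":[0,0,0]},{"linear":[-1,0.6,-0.2],"rot":[0,0,0]},{"linear":[-1,1,-0.4],"rot":[0,0,0]}]'

```text
t: 5.15
tcp_pos: [0.4699, -0.0476, 0.3815]
tcp_rot: [-26.3, 89.9, -18.7]
force: [0.2, 1.1, -0.2]
opening: 0.998
```

```bash
python3 -c "
from h import *
plan((-.1504,.160,.38),90);plan((-.1504,.160,.38),0)
w=wcam('pics/w2.png')
print(sense()['qpos'])
h=cv2.cvtColor(w[3],cv2.COLOR_RGB2HSV)
for c,m in (('red',((h[...,0]<6)|(h[...,0]>174))&(h[...,1]>170)&(h[...,2]>70)),('yel',(h[...,0]>22)&(h[...,0]<32)&(h[...,1]>150)&(h[...,2]>70)),):
  k,l,st,ce=cv2.connectedComponentsWithStats(m.astype('uint8'))
  for i in range(1,k):
    if st[i,4]>40: print(c,st[i],ce[i].round(1),W2H(wz(w,ce[i],.296)).round(4),W2H(wz(w,ce[i],.316)).round(4))
"
```

```text
lin [ 0.015  0.718 -0.058] rot [0.002 0.    0.   ] hop [-0.1444  0.0882  0.3815]
lin [ 0.015  0.718 -0.058] rot [ 0.787  0.    -0.   ] hop [-0.1444  0.0882  0.3815]
[-1.98294459e+01  9.43124587e+00  6.73063005e+01  8.45816671e-02
  1.03217992e+02 -1.17606249e+02]
red [349 110  58  32 786] [376.5 125.2] [-0.2028  0.1289  0.296 ] [-0.2043  0.1252  0.316 ]
red [ 362  186  110   16 1542] [415.8 192.6] [-0.1524  0.162   0.296 ] [-0.1584  0.1555  0.316 ]
yel [ 172  227   53   43 1389] [196.9 247. ] [-0.1058 -0.011   0.296 ] [-0.1158 -0.0024  0.316 ]
```

View pics/w2.png

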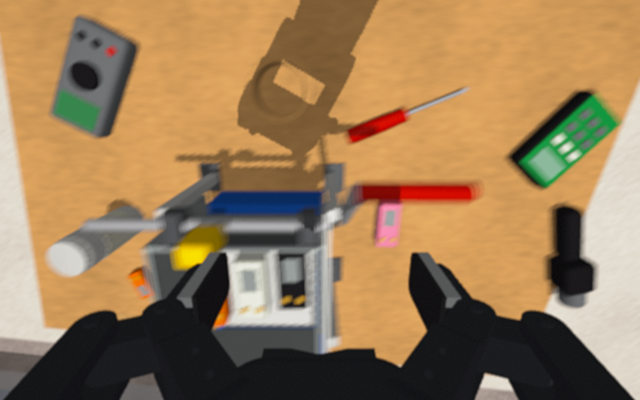

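Request:
carry_out --deltas '[{"linear":[0,0.2,0],"rot":[0.07,0,0]},{"linear":[0,0.4,0],"rot":[0.14,0,0]},{"linear":[0,0.6,-0.06],"rot":[0.21,0,0]},{"linear":[0,0.72,-0.06],"rot":[0.28,0,0]},{"linear":[0,0.72,-0.06],"rot":[0.35,0,0]}]'

```text
t: 5.7
tcp_pos: [0.4544, 0.0235, 0.3816]
tcp_rot: [36.2, 90.0, 3.5]
force: [-0.3, 0.0, -0.4]
opening: 1.0
```

Request:
carry_out --deltas '[{"linear":[0,0,0],"rot":[0.07,0,0]},{"linear":[0,0,0],"rot":[0.14,0,0]},{"linear":[0,0,0],"rot":[0.21,0,0]},{"linear":[0,0,0],"rot":[0.28,0,0]},{"linear":[0,0,0],"rot":[0.35,0,0]}]'

```text
t: 6.2
tcp_pos: [0.4549, 0.0222, 0.3813]
tcp_rot: [-81.9, 90.0, -154.8]
force: [-0.6, -0.0, 0.1]
opening: 1.0
```

Request:
carry_out --deltas '[{"linear":[0,0,0],"rot":[0.07,0,0]},{"linear":[0,0,0],"rot":[0.09,0,0]},{"linear":[0,0,0],"rot":[0.09,0,0]}]'

```text
t: 6.5
tcp_pos: [0.4548, 0.0223, 0.3813]
tcp_rot: [-80.1, 90.0, -163.0]
force: [0.1, -0.2, 0.1]
opening: 1.001
```

```bash
python3 -c "
from h import *
plan((-.150,.160,.277),0);print(sense()['qpos'])
"
```

```text
lin [ 1.043  0.004 -0.005] rot [-0.003  0.     0.   ] hop [-0.1504  0.1595  0.3813]
[-1.21488802e+01  8.04028562e+00  6.92273126e+01 -4.21496570e-03
  1.02739788e+02 -1.92493833e+01]
```

Request:
carry_out --deltas '[{"linear":[0.3,0,0],"rot":[0,0,0]},{"linear":[0.6,0,0],"rot":[0,0,0]},{"linear":[0.85,0,0],"rot":[0,0,0]},{"linear":[1,0,0],"rot":[0,0,0]},{"linear":[1,0,0],"rot":[0,0,0]}]'

```text
t: 7.0
tcp_pos: [0.4541, 0.0224, 0.2797]
tcp_rot: [-108.9, 89.8, 168.2]
force: [-0.4, -0.6, -0.1]
opening: 0.998
```

Request:
carry_out --deltas '[{"linear":[0.04,0,0],"rot":[0,0,0]},{"linear":[0.04,0,0],"rot":[0,0,0]},{"linear":[0.04,0,0],"rot":[0,0,0]},{"linear":[0.04,0,0],"rot":[0,0,0]},{"linear":[0.04,0,0],"rot":[0,0,0]}]' --fingers 0

```text
t: 7.5
tcp_pos: [0.4549, 0.0223, 0.2778]
tcp_rot: [63.1, 90.0, -19.8]
force: [-0.8, -1.7, 7.1]
opening: 0.168
```

Request:
carry_out --deltas '[{"linear":[0,0,0],"rot":[0,0,0]},{"linear":[0,0,0],"rot":[0,0,0]},{"linear":[0,0,0],"rot":[0,0,0]}]'

```text
t: 7.8
tcp_pos: [0.4549, 0.0222, 0.2779]
tcp_rot: [65.0, 89.9, -17.9]
force: [-1.6, -0.3, 5.9]
opening: 0.169
```

```bash
cat >> h.py <<'E'
def arc(th,rel=0.0):
    return np.array([-.080+.140*np.sin(-.5236+th),.16,.175+.140*np.cos(-.5236+th)-.019])
E
python3 -c "
from h import *
plan((-.150,.160,.277),0);print(sense()['force'])
P,M=toolM();h=W2H(P)
for t in (.1,.2,.3,.4,.5,.6,.7,.8,.9,.95,1.0):
  d=arc(t)-arc(0); print(t,(M.T@RH@d/.1).round(3))
"
```

```text
lin [ 0.009  0.003 -0.006] rot [-0.002  0.    -0.   ] hop [-0.1503  0.1594  0.2779]
[-1.62125389 -0.29489199  5.88686858]
0.1 [-0.064  0.125 -0.001]
0.2 [-0.115  0.255 -0.001]
0.3 [-0.152  0.39  -0.002]
0.4 [-0.176  0.528 -0.003]
0.5 [-0.187  0.667 -0.003]
0.6 [-0.183  0.807 -0.004]
0.7 [-0.165  0.946 -0.005]
0.8 [-0.133  1.082 -0.005]
0.9 [-0.088  1.215 -0.006]
0.95 [-0.061  1.279 -0.006]
1.0 [-0.03   1.342 -0.007]
```

Request:
carry_out --deltas '[{"linear":[-0.064,0.125,0],"rot":[0,0,0]},{"linear":[-0.115,0.255,0],"rot":[0,0,0]},{"linear":[-0.152,0.39,0],"rot":[0,0,0]},{"linear":[-0.176,0.528,0],"rot":[0,0,0]},{"linear":[-0.187,0.667,0],"rot":[0,0,0]}]'

```text
t: 8.3
tcp_pos: [0.5207, 0.0309, 0.2968]
tcp_rot: [-109.1, 89.9, 168.0]
force: [-5.4, 1.6, 12.7]
opening: 0.169
```

```bash
python3 -c "
from h import *
print(sense()['force'],sense()['opening'])
for t in (.5,.6,.7,.8,.9,.94): plan(arc(t),0)
"
```

```text
[-5.40511373  1.58721746 12.67601117] 0.1689413014493999
lin [ 0.009  0.006 -0.005] rot [-0.002 -0.     0.001] hop [-0.0839  0.1595  0.2968]
lin [ 0.012  0.146 -0.005] rot [-0.002 -0.     0.001] hop [-0.0839  0.1595  0.2968]
lin [ 0.03   0.285 -0.006] rot [-0.002 -0.     0.001] hop [-0.0839  0.1595  0.2968]
lin [ 0.061  0.421 -0.007] rot [-0.002 -0.     0.001] hop [-0.0839  0.1595  0.2968]
lin [ 0.106  0.554 -0.007] rot [-0.002 -0.     0.001] hop [-0.0839  0.1595  0.2968]
lin [ 0.127  0.606 -0.008] rot [-0.002 -0.     0.001] hop [-0.0839  0.1595  0.2968]
```

Request:
carry_out --deltas '[{"linear":[-0.005,0.14,0],"rot":[0,0,0]},{"linear":[0.015,0.28,0],"rot":[0,0,0]},{"linear":[0.045,0.42,0],"rot":[0,0,0]},{"linear":[0.09,0.55,0],"rot":[0,0,0]},{"linear":[0.1,0.58,0],"rot":[0,0,0]}]'

```text
t: 8.8
tcp_pos: [0.5787, 0.0385, 0.286]
tcp_rot: [-130.6, 89.9, 146.6]
force: [-7.1, 2.6, 8.4]
opening: 0.164
```

Request:
carry_out --deltas '[{"linear":[0,0,0],"rot":[0,0,0]},{"linear":[0,0,0],"rot":[0,0,0]},{"linear":[0,0,0],"rot":[0,0,0]},{"linear":[0,0,0],"rot":[0,0,0]},{"linear":[0,0,0],"rot":[0,0,0]}]'

```text
t: 9.3
tcp_pos: [0.5787, 0.0384, 0.2861]
tcp_rot: [154.7, 89.9, 71.8]
force: [1.7, 5.3, 3.7]
opening: 0.163
```

```bash
python3 -c "
from h import *
print(sense()['force'],sense()['opening'])
plan(arc(.92),0)
for n in ('scene','top'): cv2.imwrite(f'pics/{n}1.png',read_camera(n)[:,:,::-1])
s=cv2.imread('pics/scene1.png');t=cv2.imread('pics/top1.png')
a=cv2.resize(t[100:260,280:440],(395,395));b=cv2.resize(s[130:290,220:380],(395,395));cv2.imwrite('pics/o1.png',np.hstack([a,b]))
"
```

```text
[1.73739353 5.29001792 3.68994695] 0.16325721892115722
lin [ 0.01  -0.005 -0.004] rot [-0.002 -0.001 -0.   ] hop [-0.0255  0.1596  0.2861]
```

View pics/o1.png

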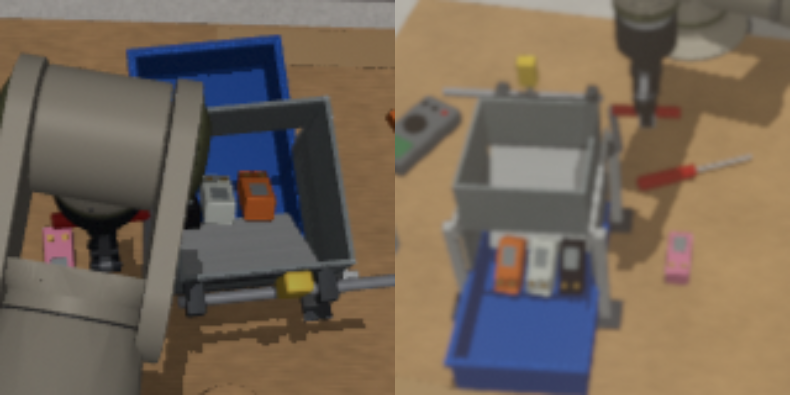

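```bash
python3 -c "
from h import *
im=read_camera('scene')[:,:,::-1]; cv2.imwrite('pics/s2.png',im)
cv2.imwrite('pics/s2c.png',cv2.resize(im[200:300,240:320],(640,800)[::1],interpolation=2)[:600])
for z in (.01,.035,.06):
  for c in [(510,262),(541,265),(572,268),(510,290),(541,293),(572,293),(512,236),(545,238),(574,240)]:
    u=((c[0]-395)*160/395+220,c[1]*160/395+130); print(z,c,W2H(onz('scene',u,z)).round(3)-[.08,0,0])
"
```

```text
0.01 (510, 262) [-0.066 -0.049  0.01 ]
0.01 (541, 265) [-0.063 -0.001  0.01 ]
0.01 (572, 268) [-0.061  0.047  0.01 ]
0.01 (510, 290) [-0.014 -0.039  0.01 ]
0.01 (541, 293) [-0.012  0.007  0.01 ]
0.01 (572, 293) [-0.015  0.053  0.01 ]
0.01 (512, 236) [-0.116 -0.054  0.01 ]
0.01 (545, 238) [-0.115 -0.002  0.01 ]
0.01 (574, 240) [-0.114  0.043  0.01 ]
0.035 (510, 262) [-0.047 -0.042  0.035]
0.035 (541, 265) [-0.044  0.005  0.035]
0.035 (572, 268) [-0.042  0.051  0.035]
0.035 (510, 290) [ 0.003 -0.033  0.035]
0.035 (541, 293) [0.006 0.012 0.035]
0.035 (572, 293) [0.003 0.057 0.035]
0.035 (512, 236) [-0.096 -0.048  0.035]
0.035 (545, 238) [-0.096  0.003  0.035]
0.035 (574, 240) [-0.095  0.047  0.035]
0.06 (510, 262) [-0.028 -0.036  0.06 ]
0.06 (541, 265) [-0.026  0.01   0.06 ]
0.06 (572, 268) [-0.023  0.055  0.06 ]
0.06 (510, 290) [ 0.021 -0.027  0.06 ]
0.06 (541, 293) [0.023 0.018 0.06 ]
0.06 (572, 293) [0.02  0.061 0.06 ]
0.06 (512, 236) [-0.076 -0.041  0.06 ]
0.06 (545, 238) [-0.076  0.008  0.06 ]
0.06 (574, 240) [-0.075  0.052  0.06 ]
```

View pics/s2c.png

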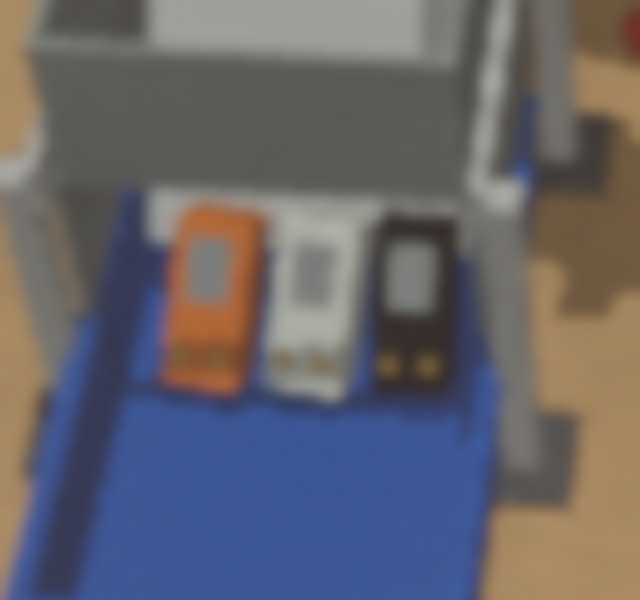

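```bash
python3 -c "
from h import *
for t in (.7,.75,.8,.85,.95,1.0): print(t);plan(arc(t),0)
"
```

```text
0.7
lin [-0.077 -0.299 -0.003] rot [-0.002 -0.001 -0.   ] hop [-0.0255  0.1596  0.2861]
0.75
lin [-0.063 -0.231 -0.003] rot [-0.002 -0.001 -0.   ] hop [-0.0255  0.1596  0.2861]
0.8
lin [-0.046 -0.163 -0.004] rot [-0.002 -0.001 -0.   ] hop [-0.0255  0.1596  0.2861]
0.85
lin [-0.025 -0.096 -0.004] rot [-0.002 -0.001 -0.   ] hop [-0.0255  0.1596  0.2861]
0.95
lin [ 0.026  0.034 -0.004] rot [-0.002 -0.001 -0.   ] hop [-0.0255  0.1596  0.2861]
1.0
lin [ 0.057  0.097 -0.005] rot [-0.002 -0.001 -0.   ] hop [-0.0255  0.1596  0.2861]
```

Request:
carry_out --deltas '[{"linear":[0.03,0.055,0],"rot":[0,0,0]},{"linear":[0.03,0.055,0],"rot":[0,0,0]},{"linear":[0.03,0.055,0],"rot":[0,0,0]}]'

```text
t: 9.75
tcp_pos: [0.5812, 0.0389, 0.2853]
tcp_rot: [-95.2, 89.8, -178.1]
force: [-20.5, 2.7, 18.8]
opening: 0.169
```

```bash
python3 -c "
from h import *
print(sense()['force']);plan(arc(.95),0);plan(arc(.8),0)
im=read_camera('scene')[:,:,::-1]; cv2.imwrite('pics/s3.png',im)
cv2.imwrite('pics/s3c.png',cv2.resize(im[200:300,240:320],(640,800)[::1],interpolation=2)[:600])
"
```

```text
[-20.51166795   2.72154504  18.82587606]
lin [ 0.019  0.008 -0.004] rot [-0.002 -0.     0.002] hop [-0.0229  0.1596  0.2853]
lin [-0.053 -0.189 -0.003] rot [-0.002 -0.     0.002] hop [-0.0229  0.1596  0.2853]
```

View pics/s3c.png

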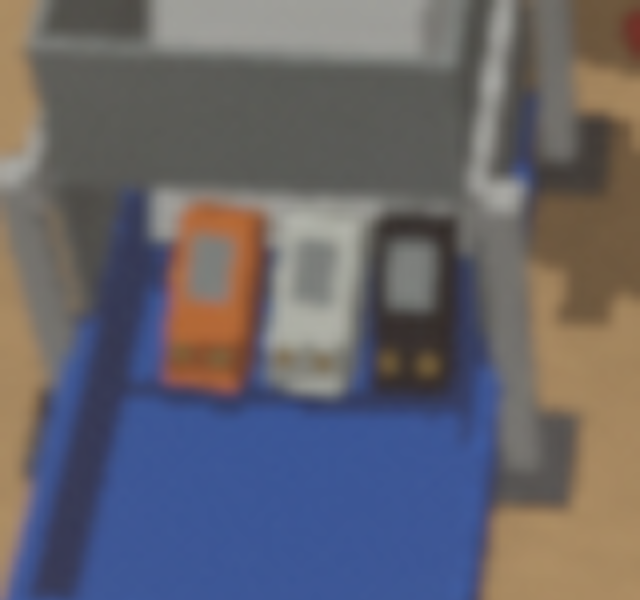

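Request:
carry_out --deltas '[{"linear":[-0.03,-0.06,0],"rot":[0,0,0]},{"linear":[-0.045,-0.11,0],"rot":[0,0,0]},{"linear":[-0.06,-0.16,0],"rot":[0,0,0]},{"linear":[-0.076,-0.22,0],"rot":[0,0,0]},{"linear":[-0.076,-0.22,0],"rot":[0,0,0]}]'

```text
t: 10.3
tcp_pos: [0.5641, 0.0364, 0.2925]
tcp_rot: [90.8, 89.5, 8.0]
force: [4.4, 6.7, 9.0]
opening: 0.165
```

```bash
python3 -c "
from h import *
print(sense()['force']);
for t in (.8,.6,.5,.4,.3,.2,.1,0): plan(arc(t),0)
im=read_camera('scene')[:,:,::-1]; cv2.imwrite('pics/s4.png',im)
cv2.imwrite('pics/s4c.png',cv2.resize(im[200:300,240:320],(640,800)[::1],interpolation=2)[:600])
"
```

```text
[4.44596115 6.74161589 8.97322224]
lin [ 0.018 -0.016 -0.006] rot [-0.002 -0.    -0.005] hop [-0.0402  0.1594  0.2925]
lin [-0.033 -0.291 -0.005] rot [-0.002 -0.    -0.005] hop [-0.0402  0.1594  0.2925]
lin [-0.038 -0.431 -0.004] rot [-0.002 -0.    -0.005] hop [-0.0402  0.1594  0.2925]
lin [-0.029 -0.57  -0.004] rot [-0.002 -0.    -0.005] hop [-0.0402  0.1594  0.2925]
lin [-0.006 -0.708 -0.003] rot [-0.002 -0.    -0.005] hop [-0.0402  0.1594  0.2925]
lin [ 0.03  -0.843 -0.003] rot [-0.002 -0.    -0.005] hop [-0.0402  0.1594  0.2925]
lin [ 0.08  -0.974 -0.002] rot [-0.002 -0.    -0.005] hop [-0.0402  0.1594  0.2925]
lin [ 0.143 -1.099 -0.002] rot [-0.002 -0.    -0.005] hop [-0.0402  0.1594  0.2925]
```

View pics/s4c.png

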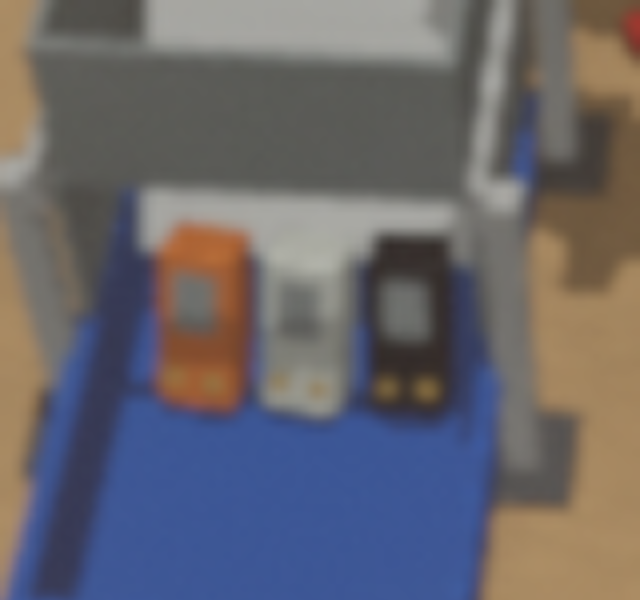

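Request:
carry_out --deltas '[{"linear":[-0.015,-0.06,0],"rot":[0,0,0]},{"linear":[-0.025,-0.12,0],"rot":[0,0,0]},{"linear":[-0.035,-0.18,0],"rot":[0,0,0]},{"linear":[-0.045,-0.24,0],"rot":[0,0,0]},{"linear":[-0.05,-0.29,0],"rot":[0,0,0]}]'

```text
t: 10.85
tcp_pos: [0.536, 0.0327, 0.2986]
tcp_rot: [86.8, 89.3, 3.9]
force: [7.9, 5.8, 14.6]
opening: 0.165
```

```bash
python3 -c "
from h import *
print(sense()['force']);
for t in (.6,.5,.4,.3,.2,.1,0): plan(arc(t),0)
im=read_camera('scene')[:,:,::-1]; cv2.imwrite('pics/s5.png',im)
cv2.imwrite('pics/s5c.png',cv2.resize(im[200:300,240:320],(640,800)[::1],interpolation=2)[:600])
"
```

```text
[ 7.87540389  5.81907162 14.59919901]
lin [ 0.03  -0.008 -0.006] rot [-0.002  0.    -0.006] hop [-0.0686  0.1594  0.2986]
lin [ 0.025 -0.148 -0.006] rot [-0.002  0.    -0.006] hop [-0.0686  0.1594  0.2986]
lin [ 0.034 -0.288 -0.005] rot [-0.002  0.    -0.006] hop [-0.0686  0.1594  0.2986]
lin [ 0.056 -0.426 -0.004] rot [-0.002  0.    -0.006] hop [-0.0686  0.1594  0.2986]
lin [ 0.092 -0.561 -0.004] rot [-0.002  0.    -0.006] hop [-0.0686  0.1594  0.2986]
lin [ 0.142 -0.692 -0.003] rot [-0.002  0.    -0.006] hop [-0.0686  0.1594  0.2986]
lin [ 0.204 -0.817 -0.003] rot [-0.002  0.    -0.006] hop [-0.0686  0.1594  0.2986]
```

View pics/s5c.png

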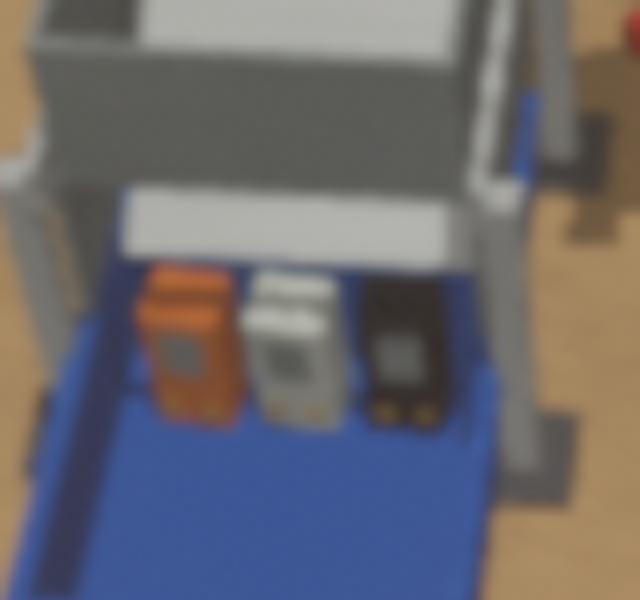

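Request:
carry_out --deltas '[{"linear":[-0.015,-0.14,0],"rot":[0,0,0]},{"linear":[-0.005,-0.28,0],"rot":[0,0,0]},{"linear":[0.015,-0.42,0],"rot":[0,0,0]},{"linear":[0.05,-0.55,0],"rot":[0,0,0]},{"linear":[0.1,-0.68,0],"rot":[0,0,0]}]'

```text
t: 11.4
tcp_pos: [0.4677, 0.0236, 0.2876]
tcp_rot: [79.1, 89.5, -3.8]
force: [6.8, 1.2, 9.9]
opening: 0.166
```

```bash
python3 -c "
from h import *
print(sense()['force'],sense()['opening']);
for t in (.1,0): plan(arc(t),0)
im=read_camera('scene')[:,:,::-1]; cv2.imwrite('pics/s6.png',im)
cv2.imwrite('pics/s6c.png',cv2.resize(im[200:300,240:320],(640,800)[::1],interpolation=2)[:600])
"
```

```text
[6.77284952 1.23333773 9.90035112] 0.16583623356969193
lin [ 0.039 -0.001 -0.009] rot [-0.002  0.001 -0.004] hop [-0.1375  0.1591  0.2876]
lin [ 0.102 -0.126 -0.009] rot [-0.002  0.001 -0.004] hop [-0.1375  0.1591  0.2876]
```

View pics/s6c.png

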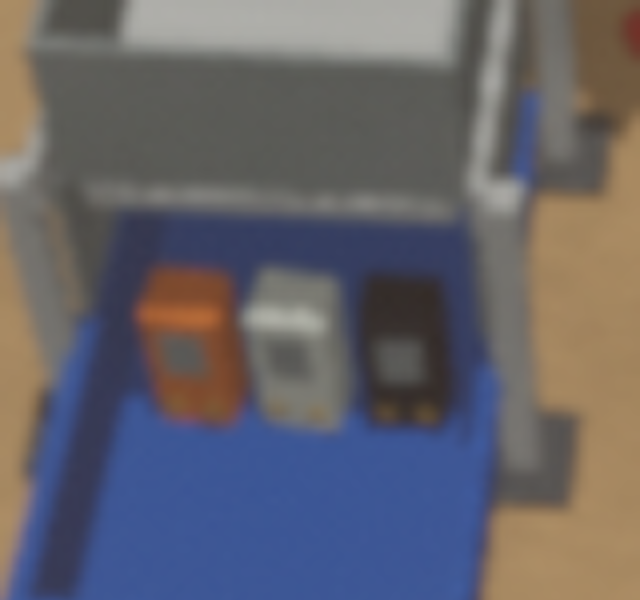

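Request:
carry_out --deltas '[{"linear":[0.025,-0.06,0],"rot":[0,0,0]},{"linear":[0.06,-0.13,0],"rot":[0,0,0]},{"linear":[0.07,-0.15,0],"rot":[0,0,0]},{"linear":[0.07,-0.15,0],"rot":[0,0,0]}]'

```text
t: 11.85
tcp_pos: [0.4541, 0.0216, 0.2806]
tcp_rot: [80.3, 89.4, -2.6]
force: [11.0, 3.7, 7.1]
opening: 0.158
```

```bash
python3 -c "
from h import *
print(sense()['force'],sense()['opening']);
for t in (.1,0): plan(arc(t),0)
"
```

```text
[11.00809817  3.72972678  7.14517762] 0.15820712258176675
lin [-0.028  0.137 -0.012] rot [-0.003  0.001 -0.005] hop [-0.1512  0.1589  0.2806]
lin [ 0.034  0.012 -0.011] rot [-0.003  0.001 -0.005] hop [-0.1512  0.1589  0.2806]
```

Request:
carry_out --deltas '[{"linear":[0,-0.01,0],"rot":[0,0,0]},{"linear":[0,-0.01,0],"rot":[0,0,0]},{"linear":[0,0,0],"rot":[0,0,0]},{"linear":[0,0,0],"rot":[0,0,0]},{"linear":[0,0,0],"rot":[0,0,0]}]' --fingers 1

```text
t: 12.35
tcp_pos: [0.451, 0.0218, 0.2784]
tcp_rot: [-95.2, 90.0, -178.1]
force: [-0.0, -0.1, -0.4]
opening: 0.991
```

Request:
carry_out --deltas '[{"linear":[-0.3,0,0],"rot":[0,0,0]},{"linear":[-0.7,0,0],"rot":[0,0,0]},{"linear":[-1,0,0],"rot":[0,0,0]},{"linear":[-1,0,0],"rot":[-0.07,0,0]},{"linear":[-1,0,0],"rot":[-0.14,0,0]}]'

```text
t: 12.85
tcp_pos: [0.4512, 0.0218, 0.3793]
tcp_rot: [53.0, 89.9, -13.5]
force: [0.7, 0.3, -0.7]
opening: 1.005
```

Request:
carry_out --deltas '[{"linear":[0,0,0],"rot":[-0.07,0,0]},{"linear":[0,0,0],"rot":[-0.14,0,0]},{"linear":[0,0,0],"rot":[-0.21,0,0]},{"linear":[0,0,0],"rot":[-0.28,0,0]},{"linear":[0,0,0],"rot":[-0.35,0,0]}]'

```text
t: 13.35
tcp_pos: [0.451, 0.0218, 0.3785]
tcp_rot: [-151.0, 90.0, -177.4]
force: [-0.2, 0.4, -0.5]
opening: 0.997
```

Request:
carry_out --deltas '[{"linear":[0,0,0],"rot":[-0.07,0,0]},{"linear":[0,0,0],"rot":[-0.14,0,0]},{"linear":[0,0,0],"rot":[-0.21,0,0]},{"linear":[0,0,0],"rot":[-0.28,0,0]},{"linear":[0,0,0],"rot":[-0.29,0,0]}]'

```text
t: 13.85
tcp_pos: [0.451, 0.0218, 0.3785]
tcp_rot: [172.6, 90.0, 179.2]
force: [-0.0, 0.5, -0.1]
opening: 1.003
```

```bash
python3 -c "
from h import *
plan((-.1036,-.0125,.385),90)
print(sense()['qpos'])
w=wcam('pics/w3.png')
h=cv2.cvtColor(w[3],cv2.COLOR_RGB2HSV)
for c,m in (('red',((h[...,0]<6)|(h[...,0]>174))&(h[...,1]>170)&(h[...,2]>70)),('yel',(h[...,0]>22)&(h[...,0]<32)&(h[...,1]>150)&(h[...,2]>70)),):
  k,l,st,ce=cv2.connectedComponentsWithStats(m.astype('uint8'))
  for i in range(1,k):
    if st[i,4]>40: print(c,st[i],ce[i].round(1),W2H(wz(w,ce[i],.296)).round(4),W2H(wz(w,ce[i],.316)).round(4))
"
```

```text
lin [-0.065 -1.713  0.53 ] rot [-0.007 -0.    -0.   ] hop [-0.1542  0.1595  0.3785]
[-1.23152800e+01  7.64187043e+00  7.01368230e+01 -3.46837354e-03
  1.02237994e+02 -1.08914679e+02]
red [55 62  7  8 44] [58.  65.1] [-0.2545 -0.0145  0.296 ] [-0.2523  0.0011  0.316 ]
red [300 116  59  35 816] [328.7 133.3] [-0.207   0.1668  0.296 ] [-0.2091  0.1662  0.316 ]
red [ 257  199  118   20 2089] [314.8 208.4] [-0.1503  0.1559  0.296 ] [-0.1574  0.1563  0.316 ]
yel [  76  243   65   45 1927] [108.1 265.7] [-0.1031 -0.0137  0.296 ] [-0.1144  0.0018  0.316 ]
```

View pics/w3.png

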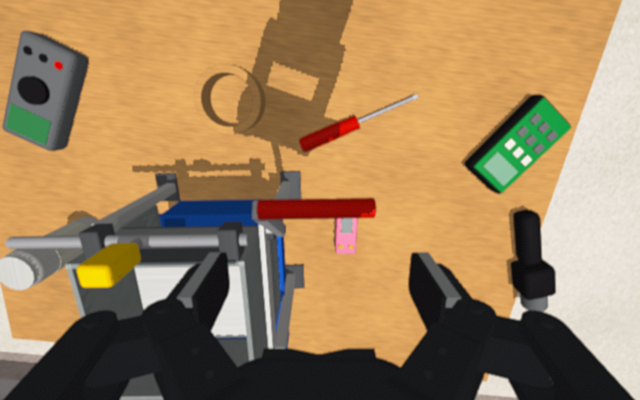

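Request:
carry_out --deltas '[{"linear":[-0.06,-0.3,0.1],"rot":[0,0,0]},{"linear":[-0.06,-0.6,0.2],"rot":[0,0,0]},{"linear":[-0.06,-0.9,0.3],"rot":[0,0,0]},{"linear":[-0.06,-1,0.4],"rot":[-0.007,0,0]}]'

```text
t: 14.3
tcp_pos: [0.5027, -0.0753, 0.3841]
tcp_rot: [-176.2, 89.9, -169.3]
force: [0.3, 0.5, 0.1]
opening: 0.999
```

Request:
carry_out --deltas '[{"linear":[0,-0.4,0.13],"rot":[0,0,0]},{"linear":[0,-0.71,0.13],"rot":[0,0,0]},{"linear":[0,-0.71,0.13],"rot":[0,0,0]},{"linear":[0,-0.71,0.13],"rot":[0,0,0]}]'

```text
t: 14.7
tcp_pos: [0.524, -0.1421, 0.3843]
tcp_rot: [133.5, 90.0, 140.6]
force: [-1.4, 1.1, -1.1]
opening: 0.998
```

```bash
python3 -c "
from h import *
plan((-.1036,-.0125,.281),90)
"
```

```text
lin [ 1.033e+00 -1.000e-03 -5.000e-03] rot [-0.003 -0.    -0.   ] hop [-0.103  -0.0124  0.3843]
```

Request:
carry_out --deltas '[{"linear":[0.3,0,0],"rot":[0,0,0]},{"linear":[0.6,0,0],"rot":[0,0,0]},{"linear":[0.8,0,0],"rot":[0,0,0]},{"linear":[1,0,0],"rot":[0,0,0]},{"linear":[1,0,0],"rot":[0,0,0]}]'

```text
t: 15.2
tcp_pos: [0.5231, -0.1403, 0.2828]
tcp_rot: [143.1, 89.7, 150.3]
force: [-0.0, 0.6, -0.8]
opening: 0.999
```

Request:
carry_out --deltas '[{"linear":[0.02,0,0],"rot":[0,0,0]},{"linear":[0.02,0,0],"rot":[0,0,0]},{"linear":[0.02,0,0],"rot":[0,0,0]},{"linear":[0.02,0,0],"rot":[0,0,0]},{"linear":[0.02,0,0],"rot":[0,0,0]}]' --fingers 0

```text
t: 15.7
tcp_pos: [0.5242, -0.1418, 0.2834]
tcp_rot: [-32.5, 89.9, -25.2]
force: [0.1, -0.2, 3.6]
opening: 0.294
```

Request:
carry_out --deltas '[{"linear":[0,0.1,0],"rot":[0,0,0]},{"linear":[0,0.2,0],"rot":[0,0,0]},{"linear":[0,0.3,0],"rot":[0,0,0]},{"linear":[0,0.38,0],"rot":[0,0,0]},{"linear":[0,0.38,0],"rot":[0,0,0]}]'

```text
t: 16.2
tcp_pos: [0.5191, -0.1031, 0.2834]
tcp_rot: [-6.9, 89.9, 0.5]
force: [-2.1, 1.7, 7.2]
opening: 0.294
```

```bash
python3 -c "
from h import *
plan((-.1036,.0295,.281),90);print(sense()['force'],sense()['opening'])
"
```

```text
lin [ 0.024  0.027 -0.008] rot [-0.001  0.     0.   ] hop [-0.1028  0.0268  0.2834]
[-2.13434196  1.73697176  7.1909197 ] 0.2943913862161285
```

Request:
carry_out --deltas '[{"linear":[0,0.03,0],"rot":[0,0,0]},{"linear":[0,0.045,0],"rot":[0,0,0]},{"linear":[0,0.045,0],"rot":[0,0,0]},{"linear":[0,0.045,0],"rot":[0,0,0]}]'

```text
t: 16.6
tcp_pos: [0.5186, -0.0997, 0.2834]
tcp_rot: [-39.5, 89.9, -32.2]
force: [-2.2, -0.4, 7.2]
opening: 0.301
```

```bash
python3 -c "
from h import *
plan((-.1036,.0295,.281),90);print(sense()['force'],sense()['opening'])
"
```

```text
lin [ 0.024 -0.008 -0.008] rot [-0.001  0.     0.   ] hop [-0.1028  0.0303  0.2834]
[-2.16959998 -0.36460408  7.20764632] 0.3011310989525004
```

Bolt at y = 30.3 mm (home). Release, lift, and check.

Request:
carry_out --deltas '[{"linear":[0,0,0],"rot":[0,0,0]},{"linear":[0,0,0],"rot":[0,0,0]},{"linear":[0,0,0],"rot":[0,0,0]},{"linear":[0,0,0],"rot":[0,0,0]},{"linear":[0,0,0],"rot":[0,0,0]}]' --fingers 1

```text
t: 17.1
tcp_pos: [0.5186, -0.0996, 0.2825]
tcp_rot: [144.9, 90.0, 152.2]
force: [-0.1, 0.0, -0.2]
opening: 0.998
```

Request:
carry_out --deltas '[{"linear":[-0.3,0,0],"rot":[0,0,0]},{"linear":[-0.7,0,0],"rot":[0,0,0]},{"linear":[-1,0,0],"rot":[0,0,0]},{"linear":[-1,0,-0.5],"rot":[0,0,0]},{"linear":[-1,0,-0.5],"rot":[0,0,0]}]'

```text
t: 17.6
tcp_pos: [0.4657, -0.1056, 0.3833]
tcp_rot: [-159.6, 90.0, -152.3]
force: [-0.2, 1.1, 1.1]
opening: 1.001
```

Request:
carry_out --deltas '[{"linear":[0,0,0],"rot":[0,0,0]},{"linear":[0,0,0],"rot":[0,0,0]},{"linear":[0,0,0],"rot":[0,0,0]}]'

```text
t: 17.9
tcp_pos: [0.4697, -0.1061, 0.3823]
tcp_rot: [137.9, 90.0, 145.3]
force: [0.9, 0.5, 0.5]
opening: 1.001
```

```bash
python3 -c "
from h import *
w=wcam('pics/w4.png')
h=cv2.cvtColor(w[3],cv2.COLOR_RGB2HSV)
for c,m in (('red',((h[...,0]<6)|(h[...,0]>174))&(h[...,1]>170)&(h[...,2]>70)),('yel',(h[...,0]>22)&(h[...,0]<32)&(h[...,1]>150)&(h[...,2]>70)),):
  k,l,st,ce=cv2.connectedComponentsWithStats(m.astype('uint8'))
  for i in range(1,k):
    if st[i,4]>100: print(c,st[i],ce[i].round(1),W2H(wz(w,ce[i],.296)).round(4))
im=read_camera('scene')[:,:,::-1]; cv2.imwrite('pics/s7.png',im)
a=cv2.resize(im[120:300,200:360],(530,596),interpolation=2); cv2.imwrite('pics/s7c.png',a)
print(sense()['force'],sense()['t'])
"
```

```text
red [379 115  61  34 845] [408.6 131.7] [-0.2058  0.0951  0.296 ]
red [ 425  196  120   18 2021] [484.1 204. ] [-0.1503  0.1586  0.296 ]
yel [ 303  237   32   42 1267] [318.7 257.9] [-0.1037  0.0297  0.296 ]
[0.34988523 0.25010498 0.5172757 ] 18.0
```

View pics/w4.png

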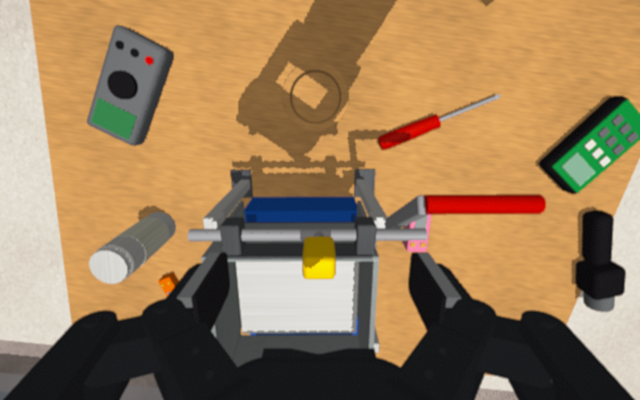

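View pics/s7c.png

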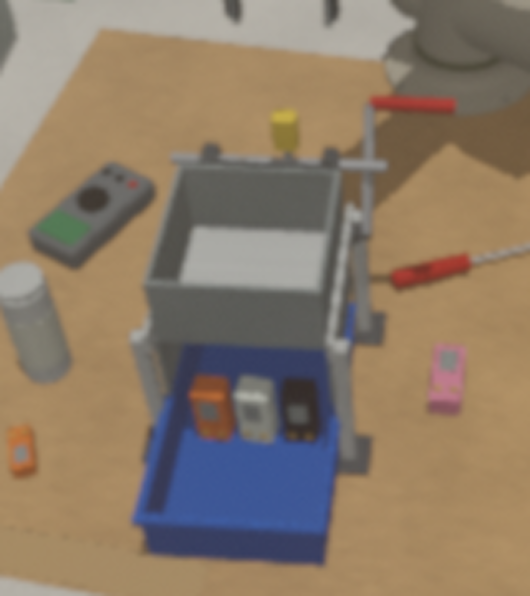

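```bash
python3 -c "
from bench import *
print(sign_off())"
```

```text
the job is handed in; nothing more can be done
None
```

I handed the job in at about 18 s. All three modules are in the blue tote, the trap door is shut and the bolt is home. `sign_off()` reports no verdict, so this rests on my own camera and force checks.

- **Sequence:** I drew the bolt about 42 mm. I then swung the lever to its stop (0.95 rad) and back to shut, and pushed the bolt home.
- **Lever and bolt:** In the last wrist image the handle measured x = -150.3 mm and the knob y = 29.7 mm in the hopper frame. Both match their starting readings to about 0.1 mm.
- **Modules:** They did not drop flat. After sliding off, they leaned on the open door, and closing it slowly left all three standing on end. The last scene picture shows them upright and well inside the tote. I estimated their height below the 75 mm limit rather than measuring it directly.
- **Bystanders:** The meter, can and screwdriver look undisturbed in the last pictures. The tester and coupler show only in part in the last wrist image. I did not measure any of them, and the tape roll only shows as a ring in the arm's shadow.
- **Robot:** The gripper is open and touching nothing. The largest force I read was about 28 N at the wrist, when the lever met its stop.

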